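# Slide the freshly glued case into the squaring corner

## Task

The tall whitewood case with the grey tray on top has just been glued up: slide it upright across the bench, pushing it low with the fingertips, below its lower band of blue tape, until it stands flush in the corner of the plywood squaring fences, a broad side against the long fence and a narrow side against the short one, so that it sets square. Do not tip or lift it or touch it at the tape or higher, where the glue is wet; leave everything else on the bench where it is, and finish clear of it all.

Things in the scene. Friction and masses are not known exactly. Their poses are not given: they have to be found in the camera images.
- case: tall loose case of pale wood standing on the bench, 0.35 to 0.7 kg: 104 mm along its x (broad sides face +-y), 80 mm along its y (narrow sides face +-x), 290 mm tall; origin under its centre, z up. Bare wood below 95 mm may be touched; lower blue tape band 95 to 110 mm up. Pushed higher than about 55 mm it may tip. Starts 6 to 14 cm out of the corner, turned up to 0.25 rad from square with it
- case_upper: the same case from the lower edge of its lower tape band (95 mm up) to the top, with the grey six-cell tray (110 x 86 mm, 262 to 290 mm up): not to be touched. Origin and axes as for the case (bench height)
- jig: fixed squaring corner: two plywood fences 18 mm thick, 45 mm high. Origin at the inner corner, bench height. Long fence: inner face y = 0, from the corner 125 mm along -x. Short fence: inner face x = 0, from the corner 92 mm along -y. Low feet and braces outside, to 54 mm out. Open side (-x, -y) faces the robot. The case is home with its centre at x -52, y -40 mm, axes parallel
- glue_bottle: yellow glue bottle with orange cap, 60 mm across, 190 mm tall, standing near the open end of the long fence; origin under its centre. Leave it alone
- tape_roll: roll of blue tape lying flat, 90 mm across, 24 mm high, near the open end of the short fence; origin under its centre. Leave it alone
- mallet: wooden mallet lying on the right; head 75 x 120 x 50 mm about the origin (its underside), handle reaching 255 mm along its -x. Leave it alone
- chisel: chisel lying on the left, 26 mm high, from 122 mm along its -x (end of the dark wooden handle) to 130 mm along +x (steel edge). Leave it alone
- block_plane: steel block plane on the left, 160 x 50 x 50 mm, origin under its centre. Leave it alone
- sanding_block: cork sanding block on the right, 110 x 65 x 32 mm, origin under its centre. Leave it alone
- glue_cup: white cup, 72 mm across, 60 mm high, on the left; origin under its centre. Leave it alone
Not all that is in view belongs to the job. Of the things that look like the jig, the middle-sized one is meant.

How it is judged:
By the outcome, as a careful person would: the job done as asked, in the order asked, and still so for the second after the job is handed in, with the robot touching nothing.
It also fails if it takes over 58 s, if anything falls off the work surface, if the arm or the gripper's body presses on something with over 40 N, if the wrist force passes 120 N, or if a joint passes its speed limit or range.

## Robot

A 7-joint arm with a two-finger parallel gripper is mounted at the origin on the work surface. World frame = base frame: x ahead of the robot, y to its left, z up, the work surface at z = 0. Lengths are in m, angles in rad, forces in N, time in s.
With the tool pointing down it reaches from about 0.4 to 0.85 m from the base axis. Payload 10.4 kg.
Tool frame: the origin (TCP) lies at the very end of the fingers, on their centre line; the grasp point (between the pads) lies 19 mm behind it; z points along the fingers, y is the line along which they close (so a half turn about z gives the same grasp; the last joint's range is limited). The gripper opens to 87 mm and grips with 3 to 60 N. Pads are 19 mm wide; open, the fingers measure 117 mm over their backs; the gripper's body (75 mm by 190 mm) begins 51 mm behind the grasp point.
Start: joints at [1.134, 0.332, -0.065, 1.46, 0.022, 1.35, -0.088], TCP at [0.251, -0.572, 0.223] pointing down, gripper open.
Joint ranges: [-2.6, 2.6], [-0.5, 2.12], [-1.47, 1.34], [0.16, 2.42], [-1.27, 4.41], [0.06, 2.06], [-2.6, 2.6]. Speed limits (rad/s): [2.22, 2.22, 2.79, 2.79, 3.14, 3.14, 3.14].

## Interface

Orientations are given as a unit quaternion [x, y, z, w].
In Python, from cell import arm, grab_frame, camera_model, boxes_of, silhouettes, spot_point gives the robot as it stands.
- The arm moves only by the tool move_arm, never from a script. Its argument "deltas" is one flat list of numbers, 5 for each row, row after row: the opening, from -1 (shut) to 1 (fully open), then the shift along the world's x, y, z each as a share of 0.75 m, from -1 to 1, then the turn about the world's z as a share of pi/2 rad, from -1 to 1. In form: [gripper, tx, ty, tz, twist, gripper, tx, ty, tz, twist, ...]. A call has 1 to 8 rows; each row is the pose to reach, as a shift and turn from the pose commanded when the call began; what a row does not reach only later rows make up. A row lasts 1/10 s, in which the tool goes at most 50 mm and 8.59 degrees, less where a joint would pass 70% of its speed; a pose out of reach is approached as far as the arm can. A call with a number of a shift or a turn outside -1 to 1 is refused whole. A call with a gripper value outside its range is refused whole. The fingers move at their own pace and stop on an object; the grip force is fixed at half the most. Time passes only in rows, so rows that repeat a pose let the fingers close. It gives the time, the measured TCP pose, the force, the opening and the grip force at its end, in the units of the state.
- arm.read_state(): the state, without advancing time (a new reading comes with each control period).
- grab_frame(name): name is "side" or "top"; returns (picture, depth): 480x640x3 uint8, blue, green, red; 480x640 float32, m along the optical axis (not along the pixel's ray), 0 where there is no reading.
- camera_model(name): a dict with "camera_matrix" (3x3 intrinsics, pixels), "R" (3x3) and "t" (3): a world point X has camera coordinates R X + t. Camera axes: x right, y down, z forward; pixel columns grow to the right and rows downward; lengths in m; the calibration is good to about 2 mm. A picture is of the moment at which its call begins. camera_model takes no time and is no camera call.
- arm.sign_off(): hands the job in; it is judged then, once.
Trained networks look in the newest picture that a camera, given by its name, has taken for a name from the list of things; names that differ only in an ending like _2 or _b are one class to them, and where a whole thing is asked for, a point or a joint stands for the part that bears it (a point fixed in the world has none). Each returns a list of dicts, best first, with "conf" (0 to 1); they miss things now and then, are a little off and sometimes report something else, mostly with a low value. They report only what shows in the picture. A call takes as long as a camera call. They do not tell look-alikes from the thing itself.
- boxes_of(thing, camera): "pixel" ([column, row] in pixels, amid what is visible of it).
- silhouettes(thing, camera): "pixels" (480x640 bool, what is visible of it) and "pixel" ([column, row] in pixels, amid what is visible of it).
- spot_point(thing, camera): "pixel" ([column, row] in pixels: a listed point, or the origin of a listed thing).
The state is a dict: "clock": time; "qpos": joint angles; "dq": joint speeds; "joint_torque": joint torques, N m; "eef_pos": TCP position; "ee_rot": TCP orientation; "contact_force": force on the tool from outside, world axes, zero at the start; "moment": the same for the moment, N m; "gripper_width": finger opening in m; "grasp_force": force on a finger pad.
Only numpy, scipy, OpenCV 4.12 (cv2) and the standard library are available. Lean on these libraries where they do the work, as an engineer would, in place of code of your own. Each camera call takes 0.05 s, during which the arm holds its last target. There are 200 camera calls.

## Working session

There is one attempt and no reset: what is moved stays moved. The work goes in short steps, Python scripts to look and compute and a tool call to move; the robot and the scene stay as the last step left them, time stands still between calls to the robot, and variables do not carry over. Pictures are saved under pics/ and viewed, at most 10 in all, crops included, and the job is handed in when it is done.

Besides the shell and the picture viewer there is one more tool, called after "Call:" as a command line: name --argument value ..., lists and objects as JSON in quotes. move_arm: Moves the arm, as the interface text tells. Shift numbers are shares of 0.75 m and turn numbers shares of pi/2 rad, none past 1 either way. Its arguments: {"type":"object","properties":{"deltas":{"type":"array","items":{"type":"number","minimum":-1,"maximum":1}}},"required":["deltas"]}

```bash
mkdir -p pics; cat > h.py <<'E'
import numpy as np, cv2
from cell import arm, grab_frame, camera_model, boxes_of, silhouettes, spot_point
def cloud(d,cam):
    m=camera_model(cam);K=np.array(m["camera_matrix"]);R=np.array(m["R"]);t=np.array(m["t"])
    v,u=np.mgrid[0:480,0:640]
    P=np.stack([(u-K[0,2])/K[0,0]*d,(v-K[1,2])/K[1,1]*d,d],-1)
    return (P-t)@R
E
python3 - <<'E'
from h import *
ims=[]
for c in("side","top"):
    im,d=grab_frame(c); cv2.imwrite(f"pics/{c}0.png",im); np.save(f"{c}0.npy",d)
    P=cloud(d,c)
    m=camera_model(c); print(c,"campos",(-np.array(m["R"]).T@np.array(m["t"])).round(3))
    for th in "case case_upper jig glue_bottle tape_roll mallet chisel block_plane sanding_block glue_cup".split():
        for r in silhouettes(th,c)[:4]:
            u,v=map(int,r["pixel"]); q=P[r["pixels"]&(d>0)]
            print(th,round(r["conf"],2),(u,v),np.median(q,0).round(3),np.percentile(q,[2,98],axis=0).round(3).tolist())
E
```

```text
side campos [-0.217  0.905  1.128]
case 0.56 (299, 208) [0.57  0.078 0.194] [[0.535, -0.018, 0.008], [0.644, 0.106, 0.292]]
case_upper 0.96 (303, 199) [0.572 0.076 0.234] [[0.535, -0.016, 0.103], [0.641, 0.106, 0.292]]
jig 0.98 (356, 309) [0.31  0.141 0.035] [[0.232, 0.023, 0.005], [0.389, 0.268, 0.064]]
jig 0.68 (378, 234) [ 0.455 -0.146  0.019] [[0.423, -0.211, 0.003], [0.498, -0.088, 0.037]]
jig 0.55 (260, 230) [0.732 0.081 0.029] [[0.679, 0.0, 0.007], [0.787, 0.145, 0.05]]
glue_bottle 0.76 (220, 255) [0.694 0.254 0.098] [[0.68, 0.224, 0.009], [0.72, 0.273, 0.191]]
tape_roll 0.96 (339, 200) [ 0.656 -0.177  0.022] [[0.615, -0.22, 0.002], [0.699, -0.132, 0.031]]
mallet 0.83 (413, 188) [ 0.492 -0.386  0.038] [[0.44, -0.452, 0.002], [0.712, -0.333, 0.057]]
chisel 0.8 (235, 369) [0.456 0.441 0.019] [[0.405, 0.355, 0.01], [0.531, 0.562, 0.03]]
chisel 0.61 (414, 184) [ 0.491 -0.385  0.039] [[0.44, -0.447, 0.005], [0.721, -0.333, 0.057]]
block_plane 0.72 (192, 322) [0.616 0.422 0.024] [[0.556, 0.38, 0.006], [0.695, 0.463, 0.054]]
sanding_block 0.56 (468, 209) [ 0.327 -0.396  0.032] [[0.27
[... 663 characters left out ...]
[[0.68, 0.21, 0.017], [0.731, 0.26, 0.192]]
tape_roll 0.64 (390, 187) [ 0.657 -0.179  0.023] [[0.612, -0.221, -0.002], [0.7, -0.138, 0.028]]
tape_roll 0.46 (154, 216) [0.629 0.411 0.024] [[0.559, 0.372, 0.009], [0.707, 0.456, 0.052]]
chisel 0.92 (145, 282) [0.461 0.436 0.018] [[0.408, 0.348, -0.002], [0.531, 0.56, 0.028]]
block_plane 0.58 (155, 215) [0.631 0.411 0.024] [[0.559, 0.373, 0.006], [0.707, 0.457, 0.052]]
sanding_block 0.88 (493, 328) [ 0.329 -0.405  0.031] [[0.273, -0.451, -0.0], [0.384, -0.362, 0.036]]
glue_cup 0.62 (220, 177) [0.698 0.23  0.125] [[0.68, 0.211, 0.014], [0.731, 0.264, 0.192]]
glue_cup 0.58 (145, 334) [0.334 0.437 0.027] [[0.304, 0.393, 0.0], [0.367, 0.459, 0.062]]
```

View pics/top0.png

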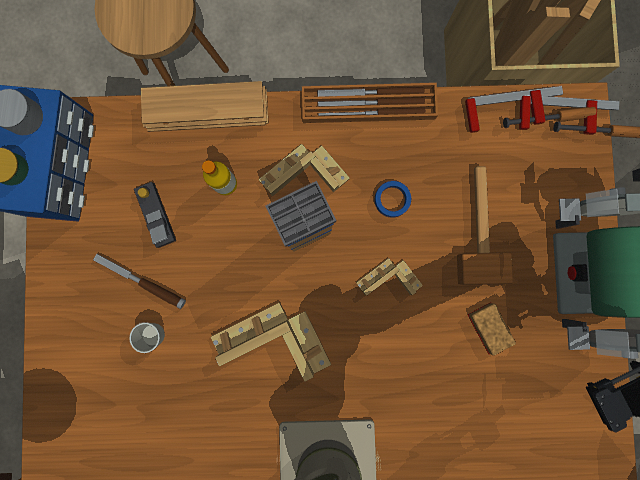

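View pics/side0.png

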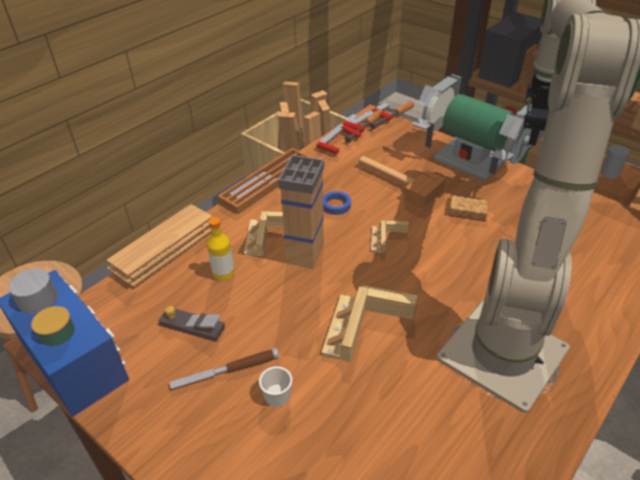

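The bench picture shows three jig look-alikes in the top view: large at (278,334), small at (388,277) and middle-sized at (300,169). The middle-sized one is behind the case (301,215), with the bottle (218,177) and the tape roll (392,198) beside it, which fits the description. Next I'll fit the jig and case poses and check that choice in a crop.

```bash
cat >> h.py <<'E'
from scipy.optimize import minimize
def fit_jig(clouds):
    # top-surface points of fences (z~45mm), in middle-jig area
    Q=np.concatenate([c[(c[...,2]>.041)&(c[...,2]<.050)&(c[...,0]>.66)&(c[...,0]<.82)&(c[...,1]>-.08)&(c[...,1]<.17)] for c in clouds])
    def sd(p,cx,cy,hx,hy):
        q=np.abs(p-[cx,cy])-[hx,hy]; return np.hypot(*np.maximum(q,0).T)
    def cost(v):
        c,s=np.cos(v[2]),np.sin(v[2]); p=(Q[:,:2]-v[:2])@np.array([[c,-s],[s,c]])
        d=np.minimum(sd(p,-.0535,.009,.0715,.009),sd(p,.009,-.046,.009,.046))
        return np.mean(np.minimum(d,.012))+0*len(p)
    best=min((minimize(cost,[x,y,a],method="Nelder-Mead",options=dict(xatol=1e-5,fatol=1e-8,maxiter=900,initial_simplex=[[x,y,a],[x+.02,y,a],[x,y+.02,a],[x,y,a+.2]])) for x in(.74,.77) for y in(.0,.03,.06) for a in(-1.3,-1.0,-.7,-1.57)),key=lambda r:r.fun)
    return best.x,best.fun,Q
def fit_case(c,near=(.6,.04)):
    m=(c[...,2]>.28)&(c[...,2]<.3)&(np.hypot(c[...,0]-near[0],c[...,1]-near[1])<.15)
    (cx,cy),(w,h),a=cv2.minAreaRect((c[m][:,:2]*1000).astype(np.float32))
    a=np.radians(a)+(0 if w>h else np.pi/2)
    return np.array([cx/1000,cy/1000]),(w,h),a,m.sum()
E
python3 - <<'E'
from h import *
C=[cloud(np.load(f"{c}0.npy"),c) for c in("side","top")]
for n,s in(("side",C[:1]),("top",C[1:]),("both",C)):
    v,f,Q=fit_jig(s); print(n,v.round(4),f,len(Q)); 
    p=(Q[:,:2]-v[:2])@np.array([[np.cos(v[2]),-np.sin(v[2])],[np.sin(v[2]),np.cos(v[2])]]); print(np.percentile(p,[1,99],axis=0).round(4).tolist())
for c in C: print(fit_case(c))
s=arm.read_state(); print(s["clock"],s["eef_pos"],s["ee_rot"],s["gripper_width"])
im=cv2.imread("pics/top0.png")
a=cv2.resize(im[130:270,195:425],None,fx=3.3,fy=3.3,interpolation=cv2.INTER_CUBIC); cv2.imwrite("pics/crop0.png",a)
E
```

```text
side [ 0.7529  0.0283 -0.8959] 0.00019647205242230255 287
[[-0.1226, -0.0444], [0.019, 0.0225]]
top [ 0.7522  0.024  -0.9021] 7.788432466600674e-05 701
[[-0.122, -0.089], [0.0183, 0.0194]]
both [ 0.7526  0.0251 -0.8996] 0.00017199234287818387 988
[[-0.124, -0.089], [0.0183, 0.0212]]
(array([0.59067529, 0.04420741]), (88.17081451416016, 120.60318756103516), np.float64(2.0103720371060594), np.int64(689))
(array([0.58986804, 0.04097017]), (86.49391174316406, 110.27613830566406), np.float64(2.000994247959563), np.int64(843))
1.1 [ 0.2512941  -0.57228421  0.22257896] [9.78673781e-01 2.05420614e-01 8.97846434e-06 4.31118658e-05] 0.08695345851556306
```

View pics/crop0.png

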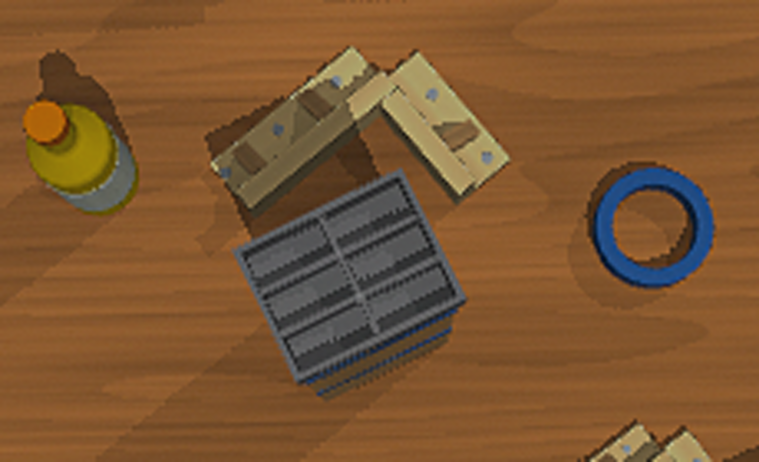

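The crop confirms the middle-sized jig: its corner is open towards the robot, the case is turned about 0.24 rad from it, and the bottle and tape roll stand at the fence ends. The tool can only point straight down, so I'll push with the backs of the open fingers. First I'll bring the gripper into view to check its shape.

Call:
move_arm --deltas '[1,0.06,0.1,0.04,0.09,1,0.09,0.16,0.04,0.18,1,0.12,0.22,0.04,0.27,1,0.15,0.28,0.04,0.36,1,0.18,0.34,0.04,0.45,1,0.21,0.4,0.04,0.54,1,0.24,0.46,0.04,0.63,1,0.265,0.52,0.04,0.72]'

```text
clock: 1.9
eef_pos: [0.4336, -0.218, 0.2528]
ee_rot: [0.714, 0.7, 0.0, 0.0]
contact_force: [1.2, -0.8, -0.0]
gripper_width: 0.0872
grasp_force: 0.0
```

Call:
move_arm --deltas '[1,0.0,0.04,0,0.1,1,0,0.04,0,0.2,1,0,0.04,0,0.3,1,0,0.04,0,0.44,1,0,0.04,0,0.44,1,0,0.04,0,0.44,1,0,0.04,0,0.44]'

```text
clock: 2.6
eef_pos: [0.433, -0.1899, 0.2526]
ee_rot: [0.439, 0.899, 0.0, 0.0]
contact_force: [0.3, 0.5, -0.3]
gripper_width: 0.087
grasp_force: 0.0
```

```bash
python3 - <<'E'
from h import *
s=arm.read_state(); print(s["clock"],s["eef_pos"].round(4),s["ee_rot"].round(4),s["qpos"].round(2),s["contact_force"].round(1))
q=s["ee_rot"]; print("tool y angle",np.arctan2(1-2*(q[0]**2+q[2]**2),2*(q[0]*q[1]-q[2]*q[3])))
from scipy.spatial.transform import Rotation as Ro
T=Ro.from_quat(q)
ims=[]
for c in("side","top"):
    im,d=grab_frame(c); np.save(f"{c}1.npy",d); ims.append(im)
    p=T.inv().apply(cloud(d,c).reshape(-1,3)-s["eef_pos"]); p=p[(d>0).ravel()]
    p=p[(np.hypot(p[:,0],p[:,1])<.13)]
    print(c)
    for z in np.arange(-.3,.01,.02):
        a=p[(p[:,2]>z-.0)&(p[:,2]<z+.02)]
        if len(a)>5: print(round(z,2),len(a),a[:,:2].min(0).round(3),a[:,:2].max(0).round(3))
cv2.imwrite("pics/both1.png",cv2.resize(np.hstack(ims),(800,300)))
m=camera_model("side");K=np.array(m["camera_matrix"]);X=np.array(m["R"])@s["eef_pos"]+m["t"];u=K@X;u=(u/u[2])[:2].astype(int);print(u)
x0=max(0,min(480,u[0]-80));y0=max(0,u[1]-150)
cv2.imwrite("pics/grip1.png",cv2.resize(ims[0][y0:y0+200,x0:x0+200],(600,600),interpolation=cv2.INTER_CUBIC))
E
```

```text
2.6 [ 0.433  -0.1899  0.2526] [4.388e-01 8.986e-01 0.000e+00 1.000e-04] [ 0.79  0.   -0.47  1.78  0.    1.36  0.98] [ 0.3  0.5 -0.3]
tool y angle 0.6621984356839763
side
-0.3 283 [-0.004 -0.037] [0.045 0.044]
-0.28 322 [-0.011 -0.037] [0.045 0.058]
-0.26 301 [-0.    -0.037] [0.045 0.058]
-0.24 295 [-0.011 -0.039] [0.046 0.044]
-0.22 275 [-0.008 -0.038] [0.048 0.046]
-0.2 192 [-0.012 -0.033] [0.042 0.043]
-0.18 303 [-0.031 -0.047] [0.045 0.041]
-0.16 143 [-0.02  -0.046] [0.03  0.021]
-0.14 226 [-0.025 -0.047] [0.031 0.02 ]
-0.12 947 [-0.04  -0.091] [0.044 0.098]
-0.1 513 [-0.035 -0.089] [0.042 0.096]
-0.08 55 [-0.008 -0.084] [0.039 0.09 ]
-0.06 87 [-0.007 -0.057] [0.017 0.062]
-0.04 57 [-0.016 -0.051] [0.017 0.059]
-0.02 47 [-0.013 -0.049] [0.016 0.055]
top
-0.28 72 [-0.004  0.024] [0.033 0.055]
-0.26 131 [-0.006  0.013] [0.039 0.055]
-0.24 98 [0.004 0.007] [0.041 0.041]
-0.22 175 [-0.007 -0.001] [0.043 0.043]
-0.2 7 [-0.01   0.015] [0.04  0.042]
-0.18 21 [0.016 0.003] [0.038 0.034]
-0.14 6 [0.023 0.013] [0.026 0.017]
-0.12 991 [-0.037  0.009] [0.038 0.095]
-0.1 489 [-0.038 -0.031] [0.038 0.087]
-0.08 10 [0.037 0.053] [0.038 0.087]
[405 163]
```

View pics/grip1.png

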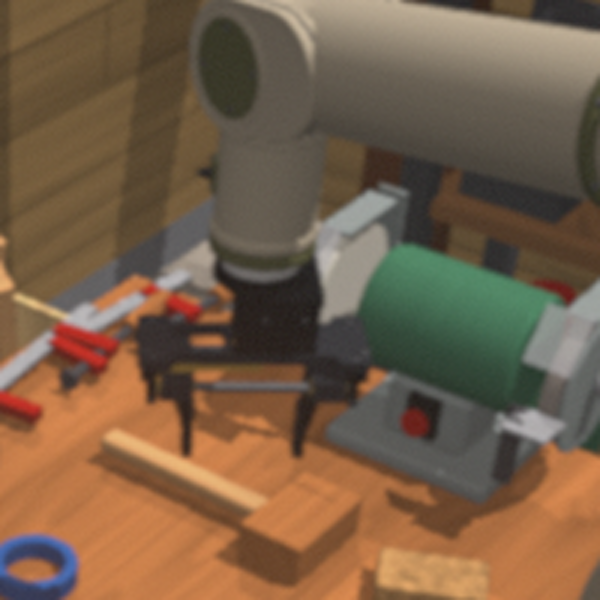

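The picture shows the gripper body about ±95 mm along the finger line and ±38 mm across, starting about 70 mm above the tips. With the tool vertical, the body would hit the taped wood before the fingertips touch. The tips must lead, so the tool has to tilt, and the interface has no tilt command. I'll test in free space how the arm orients the tool at the edge of its reach.

Call:
move_arm --deltas '[1,0.06,-0.017,0,0.09,1,0.12,-0.033,0,0.18,1,0.18,-0.05,0,0.27,1,0.24,-0.067,0,0.35,1,0.3,-0.083,0,0.35,1,0.36,-0.1,0,0.35,1,0.42,-0.117,0,0.35,1,0.48,-0.133,0,0.35]'

```text
clock: 3.5
eef_pos: [0.7786, -0.2866, 0.2526]
ee_rot: [0.178, 0.984, 0.001, -0.0]
contact_force: [0.8, -0.6, 0.7]
gripper_width: 0.0869
grasp_force: 0.0
```

Call:
move_arm --deltas '[1,0.06,-0.02,0,0,1,0.12,-0.04,0,0,1,0.18,-0.06,0,0,1,0.22,-0.08,0,0,1,0.22,-0.08,0,0]'

```text
clock: 4.0
eef_pos: [0.8201, -0.3085, 0.2266]
ee_rot: [0.18, 0.984, 0.006, -0.001]
contact_force: [0.9, 3.6, -2.4]
gripper_width: 0.0872
grasp_force: 0.0
```

```bash
python3 - <<'E'
from h import *
s=arm.read_state(); print(s["clock"],s["eef_pos"].round(4),s["ee_rot"].round(4),s["qpos"].round(3),s["contact_force"].round(1))
E
```

```text
4.0 [ 0.8201 -0.3085  0.2266] [ 1.796e-01  9.837e-01  6.500e-03 -8.000e-04] [ 0.317  1.108 -0.04   0.215  0.024  1.823  1.515] [ 0.9  3.6 -2.4]
```

Call:
move_arm --deltas '[1,0.03,-0.01,0.06,0,1,0.06,-0.02,0.12,0,1,0.09,-0.03,0.18,0,1,0.12,-0.04,0.24,0,1,0.15,-0.05,0.3,0,1,0.18,-0.06,0.4,0,1,0.2,-0.07,0.5,0,1,0.2,-0.07,0.6,0]'

```text
clock: 4.8
eef_pos: [0.7813, -0.3037, 0.3469]
ee_rot: [0.186, 0.982, 0.002, 0.015]
contact_force: [-1.1, 0.2, -0.4]
gripper_width: 0.087
grasp_force: 0.0
```

```bash
python3 - <<'E'
from h import *
s=arm.read_state(); print(s["clock"],s["eef_pos"].round(4),s["ee_rot"].round(4),s["qpos"].round(3),s["contact_force"].round(1))
E
```

```text
4.8 [ 0.7813 -0.3037  0.3469] [0.1861 0.9824 0.0022 0.0151] [ 0.249  1.068  1.154  0.162 -1.092  1.974  1.604] [-1.1  0.2 -0.4]
```

Call:
move_arm --deltas '[1,0,0,0.1,0,1,0,0,0.2,0,1,0,0,0.3,0,1,0,0,0.4,0,1,0,0,0.5,0,1,0,0,0.6,0,1,0,0,0.7,0,1,0,0,0.8,0]'

```text
clock: 5.6
eef_pos: [0.717, -0.2792, 0.4946]
ee_rot: [0.185, 0.981, -0.003, 0.055]
contact_force: [-0.5, 0.3, 0.3]
gripper_width: 0.0867
grasp_force: 0.0
```

```bash
cat > st.py <<'E'
from h import *
from scipy.spatial.transform import Rotation as Ro
s=arm.read_state(); A=Ro.from_quat(s["ee_rot"]).as_matrix()
print(round(s["clock"],2),s["eef_pos"].round(4),"q",s["qpos"].round(3),"F",s["contact_force"].round(1),"\ntoolx az",np.arctan2(A[1,0],A[0,0]).round(3),"tilt deg",np.degrees(np.arccos(-A[2,2])).round(2),"z",A[:,2].round(3),"y",A[:,1].round(3),"w",round(s["gripper_width"],4))
E
python3 st.py
```

```text
5.6 [ 0.717  -0.2792  0.4946] q [ 0.279  0.824  0.37   0.161 -0.34   2.058  1.54 ] F [-0.5  0.3  0.3] 
toolx az 2.768 tilt deg 6.28 z [ 0.106 -0.025 -0.994] y [0.363 0.932 0.015] w 0.0867
```

The tool tilts once joint 6 reaches its limit. I'll go higher, then see whether the tilt stays when I come back.

Call:
move_arm --deltas '[1,0,0,0.1,0,1,0,0,0.2,0,1,0,0,0.3,0,1,0,0,0.4,0,1,0,0,0.5,0,1,0,0,0.6,0,1,0,0,0.7,0,1,0,0,0.8,0]'

```text
clock: 6.4
eef_pos: [0.6702, -0.2127, 0.6617]
ee_rot: [0.177, 0.969, -0.028, 0.17]
contact_force: [0.9, -1.4, -0.0]
gripper_width: 0.0871
grasp_force: 0.0
```

```bash
python3 st.py
```

```text
6.4 [ 0.6702 -0.2127  0.6617] q [ 0.125  0.642  1.027  0.161 -0.862  2.058  1.543] F [ 0.9 -1.4 -0. ] 
toolx az 2.779 tilt deg 19.89 z [ 0.32  -0.115 -0.94 ] y [0.353 0.936 0.006] w 0.0871
```

Call:
move_arm --deltas '[1,0,0,0.1,0,1,0,0,0.2,0,1,0,0,0.3,0,1,0,0,0.4,0,1,0,0,0.5,0,1,0,0,0.6,0]'

```text
clock: 7.0
eef_pos: [0.6319, -0.1999, 0.7161]
ee_rot: [0.172, 0.963, -0.028, 0.205]
contact_force: [1.0, -0.2, -0.0]
gripper_width: 0.0867
grasp_force: 0.0
```

```bash
python3 st.py
```

```text
7.0 [ 0.6319 -0.1999  0.7161] q [ 0.155  0.518  0.448  0.162 -0.333  2.058  1.498] F [ 1.  -0.2 -0. ] 
toolx az 2.783 tilt deg 23.88 z [ 0.385 -0.125 -0.914] y [0.344 0.939 0.017] w 0.0867
```

Call:
move_arm --deltas '[1,-0.06,0.02,-0.04,0,1,-0.12,0.04,-0.08,0,1,-0.18,0.06,-0.12,0]'

```text
clock: 7.3
eef_pos: [0.5753, -0.1752, 0.6861]
ee_rot: [0.176, 0.962, -0.029, 0.206]
contact_force: [-0.8, 0.3, 2.5]
gripper_width: 0.0872
grasp_force: 0.0
```

```bash
python3 st.py
```

```text
7.3 [ 0.5753 -0.1752  0.6861] q [-0.207  0.167  0.551  0.754 -0.09   1.823  1.486] F [-0.8  0.3  2.5] 
toolx az 2.775 tilt deg 24.02 z [ 0.387 -0.128 -0.913] y [0.351 0.936 0.018] w 0.0872
```

The tilt persists (24°). With a little more, about 32°, the body will clear the case by over 10 mm.

Call:
move_arm --deltas '[1,0.05,-0.02,0.06,0,1,0.08,-0.03,0.12,0,1,0.1,-0.03,0.2,0,1,0.1,-0.03,0.3,0,1,0.1,-0.03,0.4,0,1,0.1,-0.03,0.5,0,1,0.1,-0.03,0.6,0,1,0.1,-0.03,0.7,0]'

```text
clock: 8.1
eef_pos: [0.5993, -0.1827, 0.7654]
ee_rot: [0.174, 0.954, -0.032, 0.242]
contact_force: [0.3, 0.8, -0.1]
gripper_width: 0.0868
grasp_force: 0.0
```

```bash
python3 st.py
```

```text
8.1 [ 0.5993 -0.1827  0.7654] q [ 0.117  0.444  0.484  0.161 -0.335  2.058  1.484] F [ 0.3  0.8 -0.1] 
toolx az 2.775 tilt deg 28.29 z [ 0.451 -0.145 -0.881] y [0.347 0.938 0.023] w 0.0868
```

Call:
move_arm --deltas '[1,0,0,0.1,0,1,0,0,0.2,0,1,0,0,0.3,0,1,0,0,0.4,0,1,0,0,0.5,0,1,0,0,0.6,0]'

```text
clock: 8.7
eef_pos: [0.5661, -0.1742, 0.8052]
ee_rot: [0.172, 0.946, -0.035, 0.274]
contact_force: [0.6, -0.9, 0.2]
gripper_width: 0.0871
grasp_force: 0.0
```

```bash
python3 st.py
```

```text
8.7 [ 0.5661 -0.1742  0.8052] q [ 0.094  0.378  0.511  0.162 -0.336  2.058  1.487] F [ 0.6 -0.9  0.2] 
toolx az 2.773 tilt deg 32.05 z [ 0.506 -0.16  -0.848] y [0.344 0.939 0.028] w 0.0871
```

Tilt is 32° with the tips leading. I'll turn to the +y push direction, narrow the fingers to about 40 mm and come down behind the case.

Call:
move_arm --deltas '[0,-0.03,0.02,-0.06,0.08,0,-0.05,0.04,-0.12,0.16,0,-0.07,0.07,-0.18,0.24,0,-0.09,0.1,-0.24,0.32,-0.08,-0.115,0.13,-0.3,0.4,-0.08,-0.115,0.16,-0.36,0.49,-0.08,-0.115,0.16,-0.42,0.57,-0.08,-0.115,0.16,-0.48,0.65]'

```text
clock: 9.5
eef_pos: [0.4884, -0.0717, 0.5331]
ee_rot: [-0.274, 0.921, 0.093, 0.261]
contact_force: [0.7, -1.3, 0.0]
gripper_width: 0.0415
grasp_force: 0.0
```

```bash
python3 st.py
```

```text
9.5 [ 0.4884 -0.0717  0.5331] q [-0.497 -0.34   0.608  1.527 -0.184  1.477  2.252] F [ 0.7 -1.3  0. ] 
toolx az -2.573 tilt deg 32.2 z [ 0.43   0.315 -0.846] y [-0.553  0.833  0.029] w 0.0415
```

Call:
move_arm --deltas '[-0.08,0,0,-0.06,0,-0.08,0,0,-0.12,0,-0.08,0,0,-0.18,0,-0.08,0,0,-0.24,0,-0.08,0,0,-0.3,0,-0.08,0,0,-0.36,0,-0.08,0,0,-0.42,0,-0.08,0,0,-0.46,0]'

```text
clock: 10.3
eef_pos: [0.4878, -0.0727, 0.1861]
ee_rot: [-0.27, 0.923, 0.092, 0.259]
contact_force: [-0.0, 1.2, 0.3]
gripper_width: 0.04
grasp_force: 0.0
```

```bash
python3 st.py
```

```text
10.3 [ 0.4878 -0.0727  0.1861] q [-0.608 -0.32   0.877  2.199 -0.259  0.814  2.573] F [-0.   1.2  0.3] 
toolx az -2.582 tilt deg 31.91 z [ 0.428  0.31  -0.849] y [-0.546  0.837  0.03 ] w 0.04
```

Call:
move_arm --deltas '[-0.08,0.01,0.02,-0.05,0.02,-0.08,0.02,0.04,-0.1,0.05,-0.08,0.025,0.063,-0.15,0.05,-0.08,0.025,0.063,-0.18,0.05]'

```text
clock: 10.7
eef_pos: [0.4926, -0.0191, 0.0828]
ee_rot: [-0.307, 0.911, 0.094, 0.259]
contact_force: [-3.2, -8.2, -1.3]
gripper_width: 0.0402
grasp_force: 0.0
```

```bash
python3 st.py
```

```text
10.7 [ 0.4926 -0.0191  0.0828] q [-1.152 -0.345  1.34   2.334 -0.19   0.537  2.603] F [-3.2 -8.2 -1.3] 
toolx az -2.496 tilt deg 32.04 z [ 0.415  0.331 -0.848] y [-0.608  0.794  0.013] w 0.0402
```

Joint 7 is at its limit in this yaw, so I'll push towards the short fence (+x of the jig) first, where the wrist has room. I'll back off and rise clear of the case before turning.

Call:
move_arm --deltas '[-0.08,-0.03,-0.03,0.03,-0.06,-0.08,-0.04,-0.04,0.08,-0.14,-0.08,-0.04,-0.04,0.14,-0.23,-0.08,-0.04,-0.04,0.2,-0.32,-0.08,-0.02,0.0,0.26,-0.41,-0.08,0.0,0.04,0.32,-0.5,-0.08,0.0,0.08,0.36,-0.59,-0.08,0.0,0.12,0.36,-0.68]'

```text
clock: 11.5
eef_pos: [0.4852, 0.0154, 0.2956]
ee_rot: [0.022, 0.962, 0.005, 0.273]
contact_force: [-0.0, -0.1, 1.1]
gripper_width: 0.0404
grasp_force: 0.0
```

Call:
move_arm --deltas '[-0.08,0.01,0.03,0,-0.08,-0.08,0.02,0.05,0,-0.17,-0.08,0.02,0.06,0,-0.25,-0.08,0.02,0.06,0,-0.31,-0.08,0.02,0.06,0,-0.31]'

```text
clock: 12.0
eef_pos: [0.5002, 0.0621, 0.2931]
ee_rot: [0.25, 0.929, -0.06, 0.265]
contact_force: [0.7, 0.1, 0.3]
gripper_width: 0.0401
grasp_force: 0.0
```

```bash
python3 st.py
```

```text
12.0 [0.5002 0.0621 0.2931] q [-0.034 -0.251 -0.418  2.012  0.389  1.054  0.447] F [0.7 0.1 0.3] 
toolx az 2.61 tilt deg 31.54 z [ 0.463 -0.244 -0.852] y [0.496 0.868 0.021] w 0.0401
```

Call:
move_arm --deltas '[-0.08,0,0.03,0.01,-0.09,-0.08,0,0.06,0.01,-0.18,-0.08,0.02,0.072,0,-0.243,-0.08,0.03,0.072,-0.06,-0.243,-0.08,0.04,0.072,-0.12,-0.243,-0.08,0.045,0.072,-0.18,-0.243,-0.08,0.045,0.072,-0.24,-0.243,-0.08,0.045,0.072,-0.29,-0.243]'

```text
clock: 12.8
eef_pos: [0.5327, 0.1127, 0.0735]
ee_rot: [0.42, 0.866, -0.111, 0.248]
contact_force: [1.6, -0.0, -0.4]
gripper_width: 0.0402
grasp_force: 0.0
```

```bash
python3 st.py
```

```text
12.8 [0.5327 0.1127 0.0735] q [-0.112  0.311 -0.589  2.001  0.857  1.061 -0.516] F [ 1.6 -0.  -0.4] 
toolx az 2.233 tilt deg 31.52 z [ 0.337 -0.4   -0.852] y [0.782 0.623 0.016] w 0.0402
```

Call:
move_arm --deltas '[-0.08,0,0,-0.04,0,-0.08,0,0,-0.068,0,-0.08,0.01,-0.0127,-0.068,0,-0.08,0.018,-0.023,-0.068,0,-0.08,0.025,-0.032,-0.068,0,-0.08,0.032,-0.0405,-0.068,0,-0.08,0.038,-0.048,-0.068,0,-0.08,0.042,-0.053,-0.068,0]'

```text
clock: 13.6
eef_pos: [0.566, 0.0741, 0.0261]
ee_rot: [0.422, 0.865, -0.109, 0.25]
contact_force: [-3.8, 2.0, 3.4]
gripper_width: 0.0401
grasp_force: 1.7
```

```bash
cat > look.py <<'E'
from h import *
import sys
n=sys.argv[1]
exec(open("st.py").read())
J=np.array([.7522,.024]);a=-.902
im,d=grab_frame("top"); P=cloud(d,"top"); p,sz,an,k=fit_case(P)
an=(an+np.pi/2)%np.pi-np.pi/2
c,s_=np.cos(a),np.sin(a); T=lambda q:(np.array(q)-J)@np.array([[c,-s_],[s_,c]])*1000
print("case jig xy mm",T(p).round(1),"rel",round(an-a,3),np.round(sz,1),k,"tcp jig",T(s["eef_pos"][:2]).round(1))
cv2.imwrite(f"pics/t{n}.png",im)
im2,_=grab_frame("side"); cv2.imwrite(f"pics/b{n}.png",np.hstack([cv2.resize(im[120:320,200:460],(400,308)),cv2.resize(im2[120:320,170:430],(400,308))]))
E
python3 look.py 2
```

```text
13.6 [0.566  0.0741 0.0261] q [-0.074  0.406 -0.526  2.002  0.971  0.964 -0.547] F [-3.8  2.   3.4] 
toolx az 2.227 tilt deg 31.65 z [ 0.34  -0.4   -0.851] y [0.784 0.621 0.022] w 0.0401
case jig xy mm [ -90.1 -110.6] rel -0.109 [ 87.2 109.7] 853 tcp jig [-154.7 -115. ]
```

View pics/b2.png

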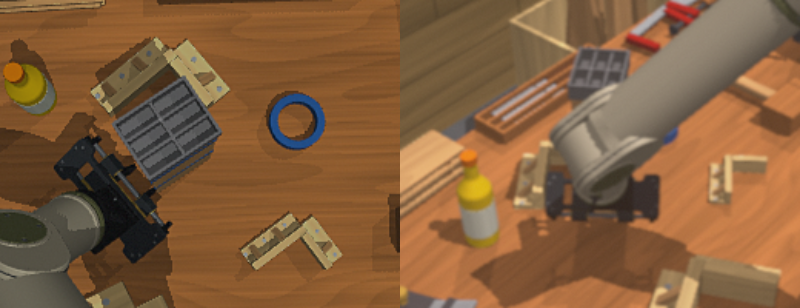

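The left panel shows the finger pair against the narrow side and the case square-turning as wanted (centre now −90, −111 mm, −0.109 rad). I'll continue to about 6 mm short of the short fence.

Call:
move_arm --deltas '[-0.08,0.006,-0.0076,0,0,-0.08,0.012,-0.0152,0,0,-0.08,0.018,-0.0228,0,0,-0.08,0.024,-0.0304,0,0,-0.08,0.03,-0.038,0,0,-0.08,0.03,-0.038,0,0]'

```text
clock: 14.3
eef_pos: [0.5885, 0.0446, 0.0255]
ee_rot: [0.422, 0.865, -0.11, 0.25]
contact_force: [0.7, -0.2, 0.1]
gripper_width: 0.0402
grasp_force: 0.0
```

```bash
python3 look.py 3
```

```text
14.3 [0.5885 0.0446 0.0255] q [-0.028  0.418 -0.498  1.981  0.985  0.931 -0.49 ] F [ 0.7 -0.2  0.1] 
toolx az 2.226 tilt deg 31.67 z [ 0.339 -0.401 -0.851] y [0.785 0.62  0.021] w 0.0402
case jig xy mm [-122.7 -106.3] rel 0.013 [ 86.8 244.5] 1008 tcp jig [-117.7 -115.7]
```

Call:
move_arm --deltas '[-0.08,-0.03,0.038,0.01,0,-0.08,-0.045,0.055,0.05,0,-0.08,-0.045,0.055,0.11,0,-0.08,-0.045,0.055,0.17,0,-0.08,-0.045,0.04,0.23,0.04,-0.08,-0.055,0.0,0.29,0.1,-0.08,-0.075,-0.04,0.35,0.19,-0.08,-0.1,-0.08,0.38,0.28]'

```text
clock: 15.2
eef_pos: [0.5283, 0.0122, 0.2834]
ee_rot: [0.269, 0.925, -0.067, 0.262]
contact_force: [-0.3, -0.8, 0.2]
gripper_width: 0.04
grasp_force: 0.0
```

```bash
python3 look.py 4
```

```text
15.2 [0.5283 0.0122 0.2834] q [ 0.16  -0.204 -0.478  1.992  0.375  0.993  0.525] F [-0.3 -0.8  0.2] 
toolx az 2.569 tilt deg 31.32 z [ 0.448 -0.264 -0.854] y [0.532 0.846 0.017] w 0.04
case jig xy mm [ -72.5 -135. ] rel 1.584 [145.4 144.7] 905 tcp jig [-129.6 -183. ]
```

Call:
move_arm --deltas '[-0.08,-0.03,-0.04,0.04,0.09,-0.08,-0.04,-0.08,0.06,0.18,-0.08,-0.03,-0.1,0.06,0.27,-0.08,0.0,-0.12,0.04,0.36,-0.08,0.02,-0.13,0.0,0.45,-0.08,0.02,-0.13,-0.05,0.54,-0.08,0.02,-0.13,-0.1,0.63,-0.08,0.02,-0.13,-0.16,0.72]'

```text
clock: 16.1
eef_pos: [0.5427, -0.0828, 0.1889]
ee_rot: [-0.124, 0.957, 0.047, 0.259]
contact_force: [0.4, 0.6, -0.3]
gripper_width: 0.0399
grasp_force: 0.0
```

```bash
python3 - <<'E'
s=open("h.py").read()
s=s.replace("    (cx,cy),(w,h)","    sil=silhouettes('case_upper','top'); m&=sil[0]['pixels']; m=cv2.morphologyEx(m.astype(np.uint8),cv2.MORPH_OPEN,np.ones((3,3)))>0\n    (cx,cy),(w,h)")
open("h.py","w").write(s)
E
python3 look.py 5
```

```text
16.1 [ 0.5427 -0.0828  0.1889] q [-0.065 -0.13   0.285  2.139 -0.358  0.691  2.281] F [ 0.4  0.6 -0.3] 
toolx az -2.892 tilt deg 30.57 z [ 0.485  0.154 -0.861] y [-0.261  0.965  0.025] w 0.0399
case jig xy mm [ -55.6 -105.5] rel 0.009 [ 86.2 110.9] 199 tcp jig [ -46.1 -230.6]
```

Call:
move_arm --deltas '[-0.08,0,0,-0.04,0.05,-0.08,0,0,-0.08,0.1,-0.08,0,0,-0.13,0.14,-0.08,0,0,-0.17,0.14]'

```text
clock: 16.65
eef_pos: [0.5439, -0.0866, 0.156]
ee_rot: [-0.187, 0.944, 0.055, 0.266]
contact_force: [1.2, -0.6, 1.1]
gripper_width: 0.0404
grasp_force: 0.0
```

```bash
python3 st.py
```

```text
16.65 [ 0.5439 -0.0866  0.156 ] q [-0.552 -0.12   0.818  2.18  -0.421  0.647  2.531] F [ 1.2 -0.6  1.1] 
toolx az -2.751 tilt deg 31.58 z [ 0.482  0.204 -0.852] y [-0.383  0.924  0.004] w 0.0404
```

Case is nearly square (0.009 rad) and 4 mm off the short fence. The +y push can't be reached with the wrist turned this way, so I'll re-acquire the lean with the hand flipped half a turn (joint 7 near −1).

Call:
move_arm --deltas '[-0.08,-0.03,-0.02,0.04,-0.09,-0.08,-0.04,-0.06,0.1,-0.18,-0.08,-0.04,-0.1,0.16,-0.27,-0.08,-0.04,-0.13,0.22,-0.36,-0.08,-0.04,-0.13,0.28,-0.45,-0.08,-0.04,-0.13,0.34,-0.54,-0.08,-0.04,-0.13,0.36,-0.63,-0.08,-0.04,-0.13,0.36,-0.72]'

```text
clock: 17.45
eef_pos: [0.5143, -0.1844, 0.4354]
ee_rot: [0.327, 0.903, -0.088, 0.265]
contact_force: [-0.5, 0.5, -1.0]
gripper_width: 0.0401
grasp_force: 0.0
```

Call:
move_arm --deltas '[-0.08,0.02,0,0,-0.09,-0.08,0.04,-0.01,0,-0.18,-0.08,0.06,-0.02,0,-0.27,-0.08,0.08,-0.03,0,-0.36,-0.08,0.1,-0.03,0,-0.45,-0.08,0.12,-0.03,0,-0.54,-0.08,0.14,-0.03,0,-0.63,-0.08,0.16,-0.03,0,-0.72]'

```text
clock: 18.25
eef_pos: [0.6338, -0.2056, 0.4269]
ee_rot: [0.761, 0.589, -0.211, 0.172]
contact_force: [0.8, -1.0, 0.1]
gripper_width: 0.0401
grasp_force: 0.0
```

```bash
python3 st.py
```

```text
18.25 [ 0.6338 -0.2056  0.4269] q [-0.05   0.432  0.034  1.015  0.535  1.806 -0.172] F [ 0.8 -1.   0.1] 
toolx az 1.314 tilt deg 31.59 z [-0.118 -0.51  -0.852] y [ 0.969 -0.246  0.013] w 0.0401
```

Call:
move_arm --deltas '[-0.08,0,0,0,-0.09,-0.08,0,0,0.0,-0.18,-0.08,0,0,0.0,-0.27,-0.08,0,0,0.0,-0.36,-0.08,0,0,0.0,-0.45,-0.08,0,0,0.0,-0.54,-0.08,0,0,0.0,-0.63,-0.08,0,0,0.0,-0.72]'

```text
clock: 19.05
eef_pos: [0.6259, -0.1995, 0.4372]
ee_rot: [0.931, 0.253, -0.217, 0.147]
contact_force: [-0.2, -4.5, -3.8]
gripper_width: 0.0403
grasp_force: 0.0
```

Call:
move_arm --deltas '[-0.08,0.03,-0.01,0,-0.09,-0.08,0.06,-0.02,0.0,-0.18,-0.08,0.08,-0.03,0.05,-0.27,-0.08,0.1,-0.03,0.1,-0.33,-0.08,0.1,-0.03,0.15,-0.33,-0.08,0.1,-0.03,0.2,-0.33,-0.08,0.1,-0.03,0.3,-0.33,-0.08,0.1,-0.03,0.4,-0.33]'

```text
clock: 19.85
eef_pos: [0.6736, -0.1442, 0.5267]
ee_rot: [0.957, 0.177, -0.089, 0.212]
contact_force: [3.9, 4.3, -5.2]
gripper_width: 0.0401
grasp_force: 0.0
```

```bash
python3 st.py
```

```text
19.85 [ 0.6736 -0.1442  0.5267] q [-0.329  0.725  0.93   0.484 -0.121  2.059 -0.84 ] F [ 3.9  4.3 -5.2] 
toolx az 0.315 tilt deg 26.64 z [-0.095 -0.438 -0.894] y [ 0.376 -0.847  0.375] w 0.0401
```

Call:
move_arm --deltas '[-0.08,-0.06,-0.01,-0.03,0,-0.08,-0.12,-0.01,-0.06,0,-0.08,-0.18,-0.01,-0.09,-0.05,-0.08,-0.23,-0.01,-0.12,-0.14,-0.08,-0.23,-0.01,-0.14,-0.23,-0.08,-0.23,-0.01,-0.14,-0.32,-0.08,-0.23,-0.01,-0.14,-0.41,-0.08,-0.23,-0.01,-0.14,-0.5]'

```text
clock: 20.65
eef_pos: [0.4946, -0.1655, 0.43]
ee_rot: [0.946, -0.221, -0.168, 0.17]
contact_force: [-0.6, -0.1, -0.0]
gripper_width: 0.04
grasp_force: 0.0
```

```bash
cat >> st.py <<'E'
x=A[:,0];z=A[:,2];la=np.arctan2(z[1],z[0]);tx=np.arctan2(x[1],x[0]);t=np.degrees(np.arccos(-z[2]))
print("lean az",la.round(3),"in tool yaw frame",(t*np.array([np.cos(la-tx),np.sin(la-tx)])).round(1),"tcp az",np.arctan2(s["eef_pos"][1],s["eef_pos"][0]).round(3))
E
python3 st.py
```

```text
20.65 [ 0.4946 -0.1655  0.43  ] q [-0.666  0.562  1.242  1.151 -0.103  2.008 -1.484] F [-0.6 -0.1 -0. ] 
toolx az -0.512 tilt deg 27.62 z [-0.393 -0.246 -0.886] y [-0.362 -0.844  0.395] w 0.04
lean az -2.581 in tool yaw frame [-13.2 -24.3] tcp az -0.323
```

Call:
move_arm --deltas '[-0.08,-0.02,0,0,-0.09,-0.08,-0.02,0,0,-0.18,-0.08,-0.02,0,0,-0.2,-0.08,0.03,-0.01,0.05,-0.2,-0.08,0.08,-0.03,0.1,-0.2,-0.08,0.14,-0.05,0.15,-0.2,-0.08,0.2,-0.07,0.2,-0.2,-0.08,0.26,-0.09,0.25,-0.2]'

```text
clock: 21.45
eef_pos: [0.5295, -0.0836, 0.4564]
ee_rot: [0.944, -0.288, -0.113, 0.115]
contact_force: [2.9, 0.1, -5.4]
gripper_width: 0.0397
grasp_force: 0.0
```

```bash
python3 st.py
```

```text
21.45 [ 0.5295 -0.0836  0.4564] q [-0.679  0.501  1.138  1.051 -0.214  2.057 -1.793] F [ 2.9  0.1 -5.4] 
toolx az -0.613 tilt deg 18.56 z [-0.28  -0.152 -0.948] y [-0.517 -0.808  0.282] w 0.0397
lean az -2.644 in tool yaw frame [ -8.2 -16.6] tcp az -0.156
```

Call:
move_arm --deltas '[-0.08,0.06,-0.04,0.06,0,-0.08,0.12,-0.08,0.12,0,-0.08,0.18,-0.1,0.18,0,-0.08,0.24,-0.12,0.24,0,-0.08,0.3,-0.14,0.3,0,-0.08,0.34,-0.15,0.4,0,-0.08,0.36,-0.16,0.5,0,-0.08,0.38,-0.16,0.6,0]'

```text
clock: 22.25
eef_pos: [0.5606, -0.0027, 0.6032]
ee_rot: [0.971, -0.21, 0.054, 0.104]
contact_force: [3.0, 0.8, -4.8]
gripper_width: 0.0399
grasp_force: 0.0
```

```bash
python3 st.py
```

```text
22.25 [ 0.5606 -0.0027  0.6032] q [-0.823  0.394  1.126  0.78  -0.169  2.058 -1.836] F [ 3.   0.8 -4.8] 
toolx az -0.413 tilt deg 13.5 z [ 0.061 -0.225 -0.972] y [-0.42 -0.89  0.18] w 0.0399
lean az -1.308 in tool yaw frame [  8.4 -10.5] tcp az -0.005
```

Call:
move_arm --deltas '[-0.08,0.05,0,0.08,0,-0.08,0.1,0,0.16,0,-0.08,0.15,0,0.24,0,-0.08,0.2,0,0.32,0,-0.08,0.22,0,0.4,0,-0.08,0.22,0,0.5,0,-0.08,0.22,0,0.6,0,-0.08,0.22,0,0.7,0]'

```text
clock: 23.05
eef_pos: [0.5313, 0.0434, 0.737]
ee_rot: [0.959, -0.2, 0.196, 0.052]
contact_force: [1.0, -1.3, -1.5]
gripper_width: 0.0402
grasp_force: 0.0
```

```bash
python3 st.py
```

```text
23.05 [0.5313 0.0434 0.737 ] q [-0.77   0.206  0.672  0.576  0.11   2.059 -2.044] F [ 1.  -1.3 -1.5] 
toolx az -0.407 tilt deg 23.42 z [ 0.355 -0.178 -0.918] y [-0.404 -0.914  0.021] w 0.0402
lean az -0.466 in tool yaw frame [23.4 -1.4] tcp az 0.082
```

Call:
move_arm --deltas '[-0.08,0.05,-0.02,0.08,0,-0.08,0.1,-0.04,0.16,0,-0.08,0.12,-0.06,0.24,0,-0.08,0.12,-0.08,0.32,0,-0.08,0.12,-0.1,0.4,0,-0.08,0.12,-0.1,0.5,0,-0.08,0.12,-0.1,0.6,0]'

```text
clock: 23.75
eef_pos: [0.5548, -0.0232, 0.7651]
ee_rot: [0.955, -0.191, 0.221, 0.049]
contact_force: [-0.5, -0.6, 0.5]
gripper_width: 0.0401
grasp_force: 0.0
```

```bash
python3 st.py
```

```text
23.75 [ 0.5548 -0.0232  0.7651] q [-0.595  0.298  0.912  0.433 -0.178  2.058 -1.845] F [-0.5 -0.6  0.5] 
toolx az -0.392 tilt deg 26.14 z [ 0.403 -0.178 -0.898] y [-0.386 -0.922  0.01 ] w 0.0401
lean az -0.416 in tool yaw frame [26.1 -0.6] tcp az -0.042
```

Call:
move_arm --deltas '[-0.08,0.02,-0.02,0.08,0,-0.08,0.04,-0.04,0.16,0,-0.08,0.04,-0.06,0.24,0,-0.08,0.04,-0.08,0.32,0,-0.08,0.04,-0.08,0.4,0,-0.08,0.04,-0.08,0.5,0,-0.08,0.04,-0.08,0.6,0]'

```text
clock: 24.45
eef_pos: [0.5341, -0.0763, 0.7964]
ee_rot: [0.95, -0.187, 0.247, 0.05]
contact_force: [0.4, -0.1, 0.3]
gripper_width: 0.0399
grasp_force: 0.0
```

```bash
python3 st.py
```

```text
24.45 [ 0.5341 -0.0763  0.7964] q [-0.473  0.262  0.882  0.389 -0.198  2.058 -1.76 ] F [ 0.4 -0.1  0.3] 
toolx az -0.389 tilt deg 29.16 z [ 0.45  -0.187 -0.873] y [-0.38  -0.925  0.002] w 0.0399
lean az -0.393 in tool yaw frame [29.2 -0.1] tcp az -0.142
```

The hand is flipped with a clean 29° lean. Now I'll turn to the +y push direction and descend behind the broad side.

Call:
move_arm --deltas '[-0.08,0,0,-0.06,0.08,-0.08,0,0,-0.12,0.17,-0.08,0,0,-0.18,0.26,-0.08,0,0,-0.24,0.35,-0.08,0,0,-0.3,0.44,-0.08,0,0,-0.36,0.52,-0.08,0,0,-0.42,0.6,-0.08,0.0,0.0,-0.48,0.674]'

```text
clock: 25.25
eef_pos: [0.5331, -0.0758, 0.5042]
ee_rot: [0.935, 0.247, 0.245, -0.065]
contact_force: [0.4, 0.3, 0.8]
gripper_width: 0.0402
grasp_force: 0.0
```

```bash
python3 st.py
```

```text
25.25 [ 0.5331 -0.0758  0.5042] q [-1.073 -0.485  0.878  1.528  0.197  1.437 -1.194] F [0.4 0.3 0.8] 
toolx az 0.516 tilt deg 29.36 z [ 0.426  0.243 -0.872] y [ 0.494 -0.87  -0.001] w 0.0402
lean az 0.519 in tool yaw frame [29.4  0.1] tcp az -0.141
```

Call:
move_arm --deltas '[-0.08,0.01,0.005,-0.06,0.05,-0.08,0.02,0.01,-0.12,0.098,-0.08,0.026,0.017,-0.18,0.098,-0.08,0.026,0.017,-0.24,0.098,-0.08,0.026,0.017,-0.3,0.098,-0.08,0.026,0.017,-0.36,0.098,-0.08,0.026,0.017,-0.42,0.098,-0.08,0.026,0.017,-0.48,0.098]'

```text
clock: 26.05
eef_pos: [0.5414, -0.057, 0.1536]
ee_rot: [0.915, 0.316, 0.241, -0.077]
contact_force: [1.2, -0.8, -1.0]
gripper_width: 0.0407
grasp_force: 0.0
```

```bash
python3 st.py
```

```text
26.05 [ 0.5414 -0.057   0.1536] q [-1.258 -0.499  1.34   2.125  0.189  0.76  -0.872] F [ 1.2 -0.8 -1. ] 
toolx az 0.668 tilt deg 29.32 z [ 0.393  0.293 -0.872] y [ 0.614 -0.789  0.012] w 0.0407
lean az 0.641 in tool yaw frame [29.3 -0.8] tcp az -0.105
```

Call:
move_arm --deltas '[-0.08,0.005,-0.006,-0.06,0,-0.08,0.01,-0.0125,-0.12,0,-0.08,0.01,-0.0125,-0.15,0,-0.08,0.01,-0.0125,-0.176,0]'

```text
clock: 26.45
eef_pos: [0.4959, -0.0468, 0.0844]
ee_rot: [0.916, 0.31, 0.245, -0.065]
contact_force: [-0.7, -0.6, 0.6]
gripper_width: 0.0401
grasp_force: 0.0
```

```bash
python3 look.py 6
```

```text
26.45 [ 0.4959 -0.0468  0.0844] q [-1.199 -0.5    1.34   2.309  0.236  0.581 -0.886] F [-0.7 -0.6  0.6] 
toolx az 0.663 tilt deg 29.33 z [ 0.408  0.271 -0.872] y [ 0.601 -0.799  0.032] w 0.0401
lean az 0.587 in tool yaw frame [29.2 -2.2] tcp az -0.094
case jig xy mm [ -55.8 -105.1] rel 0.002 [ 86.  110.5] 210 tcp jig [-103.3 -245. ]
```

Descending so close in hits the elbow limits and the arm slid back. The case has not moved. I'll try farther out, nearer the case, where those joints have room.

Call:
move_arm --deltas '[-0.08,0.03,0,0.03,0,-0.08,0.06,0,0.03,0,-0.08,0.09,0,0.02,0,-0.08,0.105,0,0.0,0,-0.08,0.105,0,-0.03,0,-0.08,0.105,0,-0.05,0]'

```text
clock: 27.2
eef_pos: [0.5233, -0.0316, 0.0992]
ee_rot: [0.917, 0.307, 0.25, -0.053]
contact_force: [-0.6, 0.3, -0.5]
gripper_width: 0.0403
grasp_force: 0.0
```

```bash
python3 look.py 7
```

```text
27.2 [ 0.5233 -0.0316  0.0992] q [-1.282 -0.499  1.339  2.27   0.322  0.581 -1.026] F [-0.6  0.3 -0.5] 
toolx az 0.662 tilt deg 29.58 z [ 0.425  0.251 -0.87 ] y [ 0.589 -0.806  0.056] w 0.0403
lean az 0.532 in tool yaw frame [29.3 -3.8] tcp az -0.06
case jig xy mm [ -55.8 -105.4] rel 0.007 [ 86.1 110.2] 218 tcp jig [ -98.3 -214.1]
```

```bash
cat > kin.py <<'E'
import numpy as np
from scipy.spatial.transform import Rotation as Ro
from scipy.optimize import least_squares
D="""0.433 -0.1899 0.2526 0.79 0 -0.47 1.78 0 1.36 0.98 .4388 .8986 0 .0001
0.8201 -0.3085 0.2266 0.317 1.108 -0.04 0.215 0.024 1.823 1.515 .1796 .9837 .0065 -.0008
0.7813 -0.3037 0.3469 0.249 1.068 1.154 0.162 -1.092 1.974 1.604 .1861 .9824 .0022 .0151
0.717 -0.2792 0.4946 0.279 0.824 0.37 0.161 -0.34 2.058 1.54 .185 .981 -.003 .055
0.6702 -0.2127 0.6617 0.125 0.642 1.027 0.161 -0.862 2.058 1.543 .177 .969 -.028 .17
0.5661 -0.1742 0.8052 0.094 0.378 0.511 0.162 -0.336 2.058 1.487 .172 .946 -.035 .274
0.4884 -0.0717 0.5331 -0.497 -0.34 0.608 1.527 -0.184 1.477 2.252 -.274 .921 .093 .261
0.566 0.0741 0.0261 -0.074 0.406 -0.526 2.002 0.971 0.964 -0.547 .422 .865 -.109 .25
0.6338 -0.2056 0.4269 -0.05 0.432 0.034 1.015 0.535 1.806 -0.172 .761 .589 -.211 .172
0.5233 -0.0316 0.0992 -1.282 -0.499 1.339 2.27 0.322 0.581 -1.026 .917 .307 .25 -.053"""
D=np.array([list(map(float,l.split())) for l in D.split("\n")])
def fk(q,p):
    R=Ro.from_euler("z",p[4]); x=np.array([p[7],p[8],p[0]])
    for i,(L,a) in enumerate([(p[1],p[5]),(p[2],p[6]),(p[3],p[9])]):
        R=R*Ro.from_euler("z",-q[2*i])*Ro.from_euler("y",q[2*i+1]); x=x+R.apply([a,0,L])
    return x,R*Ro.from_euler("z",-q[6]+p[10])
def res(p):
    r=[]
    for d in D:
        x,R=fk(d[3:10],p); r+=list(x-d[:3])+list(.3*(R.inv()*Ro.from_quat(d[10:])).as_rotvec())
    return r
if __name__=="__main__":
    b=min((least_squares(res,[.33,.4,.4,.3,0,0,0,0,0,0,c],loss="soft_l1",f_scale=.01) for c in(0,1.57,3.14,-1.57)),key=lambda b:b.cost)
    print(b.cost,b.x.round(4).tolist(),np.abs(np.array(res(b.x)).reshape(-1,6)).max(1).round(4)); np.save("p.npy",b.x)
E
python3 kin.py
```

```text
0.0005559941216471187 [0.272, 0.431, 0.5047, 0.3578, -0.0171, -0.0007, -0.0091, 0.0011, -0.0317, 0.0105, 1.555] [0.0259 0.0134 0.0095 0.0041 0.0073 0.0051 0.0054 0.0071 0.009  0.0066]
```

```bash
cat > ik.py <<'E'
from kin import *
p=np.load("p.npy")
lo=np.array([-2.6,-.5,-1.47,.16,-1.27,.06,-2.6]);hi=np.array([2.6,2.12,1.34,2.42,4.41,2.06,2.6])
def pose(n,t,flip):
    # tips lead along azimuth n, lean t
    f=np.array([np.cos(n),np.sin(n),0]);z=np.sin(t)*f+[0,0,-np.cos(t)]
    x=np.cos(t)*f+[0,0,np.sin(t)]
    if not flip:x=-x
    return Ro.from_matrix(np.stack([x,np.cross(z,x),z],1))
def sols(X,R,n=60,seed=0):
    g=np.random.default_rng(seed);S=[]
    f=lambda q:np.r_[fk(q,p)[0]-X,.3*(fk(q,p)[1].inv()*R).as_rotvec()]
    for _ in range(n):
        r=least_squares(f,g.uniform(lo,hi),bounds=(lo,hi),max_nfev=60)
        if r.cost<1e-7:S.append((np.min(np.minimum(r.x-lo,hi-r.x)),r.x))
    return sorted(S,key=lambda s:-s[0])
if __name__=="__main__":
    for X in([.578,-.044,.025],[.545,-.07,.10],[.615,-.02,.025]):
        for n in(.669,.45):
            for fl in(1,0):
                S=sols(X,pose(n,.51,fl),40); print(X,n,"flip" if fl else "orig",len(S),[(round(a,2),q.round(2).tolist()) for a,q in S[:2]],[q[2].round(2) for a,q in S[2:9]])
E
time python3 ik.py
```

```text
[0.578, -0.044, 0.025] 0.669 flip 18 [(np.float64(0.31), [1.15, 0.4, -0.98, 2.11, -0.16, 0.49, -0.51]), (np.float64(0.31), [1.02, 0.35, -0.83, 2.11, -0.33, 0.5, -0.37])] [np.float64(-0.69), np.float64(-0.68), np.float64(-0.26), np.float64(-0.1), np.float64(-0.03), np.float64(0.02), np.float64(0.1)]
[0.578, -0.044, 0.025] 0.669 orig 16 [(np.float64(0.14), [1.39, 0.69, -1.33, 2.12, 0.53, 0.54, 2.06]), (np.float64(0.13), [1.39, 0.7, -1.34, 2.12, 0.56, 0.54, 2.04])] [np.float64(-1.34), np.float64(-1.36), np.float64(-1.41), np.float64(-1.43), np.float64(-1.03), np.float64(-1.03), np.float64(-1.02)]
[0.578, -0.044, 0.025] 0.45 flip 16 [(np.float64(0.24), [1.15, 0.34, -1.03, 2.18, -0.06, 0.37, -0.86]), (np.float64(0.24), [1.13, 0.33, -1.01, 2.18, -0.09, 0.37, -0.83])] [np.float64(-1.1), np.float64(-1.12), np.float64(-1.18), np.float64(-0.73), np.float64(-0.68), np.float64(-0.29), np.float64(-0.24)]
[0.578, -0.044, 0.025] 0.45 orig 16 [(np.float64(0.24), [1.22, 0.38, -1.11, 2.18, 0.08, 0.37, 2.16]), (np.float64(0.23), [1.31, 0.48, -1.24, 2.18, 0.37, 0.39, 1.91])] [np.float64(-1.31), np.float
[... 1574 characters left out ...]
0.92), np.float64(-1.37), np.float64(-1.38), np.float64(-1.38)]
[0.615, -0.02, 0.025] 0.45 flip 14 [(np.float64(0.32), [0.58, 0.28, -0.49, 2.1, -0.41, 0.39, -0.63]), (np.float64(0.32), [0.51, 0.27, -0.4, 2.1, -0.47, 0.4, -0.58])] [np.float64(-0.4), np.float64(-0.13), np.float64(-0.71), np.float64(0.28), np.float64(-0.74), np.float64(-0.99), np.float64(-0.82)]
[0.615, -0.02, 0.025] 0.45 orig 18 [(np.float64(0.32), [1.14, 0.51, -1.15, 2.1, 0.47, 0.4, 1.77]), (np.float64(0.31), [0.99, 0.4, -0.95, 2.1, 0.11, 0.37, 2.08])] [np.float64(-0.87), np.float64(-1.18), np.float64(-1.19), np.float64(-1.21), np.float64(-1.22), np.float64(-1.24), np.float64(-1.26)]
real	0m44.109s
user	0m44.598s
sys	0m0.068s
```

```bash
cat > sim.py <<'E'
from ik import *
def jac(q,e=1e-5):
    x,R=fk(q,p);J=np.zeros((6,7))
    for i in range(7):
        d=q.copy();d[i]+=e;x2,R2=fk(d,p);J[:3,i]=(x2-x)/e;J[3:,i]=(R2*R.inv()).as_rotvec()/e
    return J
def go(q,X,yaw0,yaw,R0,log=None):
    # straight move in rows of <=45mm / 8 deg to X, yaw
    x,_=fk(q,p);n=int(np.ceil(max(np.linalg.norm(X-x)/.045,abs(yaw-yaw0)/.14,1)));x0=x
    for k in range(1,n+1):
        Xt=x0+(X-x0)*k/n;Rt=Ro.from_euler("z",yaw0+(yaw-yaw0)*k/n)*R0
        for _ in range(8):
            x,R=fk(q,p);e=np.r_[Xt-x,(Rt*R.inv()).as_rotvec()]
            J=jac(q);q=np.clip(q+J.T@np.linalg.solve(J@J.T+1e-4*np.eye(6),e),lo,hi)
    return q,n
def run(q,way):
    R0=fk(q,p)[1];yaw=0;N=0
    for X,w in way:
        q,n=go(q,np.array(X),yaw,w,R0);yaw=w;N+=n
        x,R=fk(q,p);print(X,w,"rows",n,"q",q.round(2),"err mm",(1000*np.linalg.norm(x-X)).round(0),"deg",np.degrees((Ro.from_euler('z',w)*R0*R.inv()).magnitude()).round(1))
    print("total",N);return q
if __name__=="__main__":
    q=np.array([-1.282,-.499,1.339,2.27,.322,.581,-1.026])
    print("A");run(q,[([.50,-.06,.40],0),([.30,.42,.42],.9),([.45,.60,.42],.9),([.70,-.05,.45],0),([.55,-.065,.15],0),([.575,-.046,.022],0)])
    print("B");run(q,[([.50,-.06,.40],-.7),([.30,.42,.42],-.3),([.45,.60,.42],-.3),([.72,-.05,.45],-.7),([.55,-.065,.2],0),([.575,-.046,.022],0)])
    print("C");run(q,[([.50,-.06,.40],-.7),([.60,-.06,.60],-.7),([.55,-.065,.2],0),([.575,-.046,.022],0)])
E
python3 sim.py
```

```text
A
[0.5, -0.06, 0.4] 0 rows 7 q [-0.82 -0.5   0.75  1.83  0.11  1.22 -0.99] err mm 1.0 deg 0.1
[0.3, 0.42, 0.42] 0.9 rows 12 q [-1.08 -0.25  0.22  1.74 -0.23  1.21 -0.86] err mm 0.0 deg 0.0
[0.45, 0.6, 0.42] 0.9 rows 6 q [-1.04  0.31  0.27  1.18 -0.4   1.25 -0.77] err mm 0.0 deg 0.0
[0.7, -0.05, 0.45] 0 rows 16 q [-0.47  0.2   0.78  1.3  -0.52  1.34 -0.62] err mm 0.0 deg 0.0
[0.55, -0.065, 0.15] 0 rows 8 q [-0.54 -0.07  0.8   2.13 -0.47  0.74 -0.36] err mm 0.0 deg 0.0
[0.575, -0.046, 0.022] 0 rows 3 q [-0.48  0.27  0.76  2.18 -1.05  0.63  0.14] err mm 0.0 deg 0.0
total 52
B
[0.5, -0.06, 0.4] -0.7 rows 7 q [-0.65 -0.45  0.41  1.9   0.4   1.2  -1.92] err mm 0.0 deg 0.0
[0.3, 0.42, 0.42] -0.3 rows 12 q [-0.9  -0.15 -0.34  1.66  0.39  1.35 -2.51] err mm 0.0 deg 0.0
[0.45, 0.6, 0.42] -0.3 rows 6 q [-0.93  0.41 -0.34  1.07  0.57  1.4  -2.47] err mm 0.0 deg 0.0
[0.72, -0.05, 0.45] -0.7 rows 16 q [-0.17  0.13  0.15  1.33  0.09  1.18 -1.67] err mm 0.0 deg 0.0
[0.55, -0.065, 0.2] 0 rows 7 q [-0.08 -0.11  0.34  2.07 -0.44  0.85 -0.42] err mm 0.0 deg 0.0
[0.575, -0.046, 0.022] 0 rows 5 q [-0.06  0.21  0.31  2.18 -0.89  0.54  0.04] err mm 0.0 deg 0.0
total 53
C
[0.5, -0.06, 0.4] -0.7 rows 7 q [-0.65 -0.45  0.41  1.9   0.4   1.2  -1.92] err mm 0.0 deg 0.0
[0.6, -0.06, 0.6] -0.7 rows 5 q [-0.69 -0.06  0.61  1.2   0.16  1.49 -1.67] err mm 0.0 deg 0.0
[0.55, -0.065, 0.2] 0 rows 9 q [-0.94 -0.27  1.1   2.07 -0.13  0.8  -0.67] err mm 0.0 deg 0.0
[0.575, -0.046, 0.022] 0 rows 5 q [-0.76  0.39  1.08  2.18 -1.21  0.74  0.23] err mm 0.0 deg 0.0
total 26
```

```bash
python3 - <<'E'
from sim import *
q=np.array([-1.282,-.499,1.339,2.27,.322,.581,-1.026])
e=[([.55,-.065,.2],0),([.575,-.046,.022],0),([.62,-.01,.022],0)]
print("D");run(q,[([.50,-.06,.40],0),([.70,-.05,.45],0)]+e)
print("E");run(q,[([.50,-.06,.40],-.7),([.40,.25,.40],-.5),([.62,.25,.45],-.5),([.68,-.05,.45],-.5)]+e)
E
```

```text
D
[0.5, -0.06, 0.4] 0 rows 7 q [-0.82 -0.5   0.75  1.83  0.11  1.22 -0.99] err mm 1.0 deg 0.1
[0.7, -0.05, 0.45] 0 rows 5 q [-0.78  0.34  1.27  1.31 -0.74  1.42 -0.51] err mm 0.0 deg 0.0
[0.55, -0.065, 0.2] 0 rows 7 q [-1.02 -0.31  1.15  2.07 -0.05  0.79 -0.73] err mm 0.0 deg 0.0
[0.575, -0.046, 0.022] 0 rows 5 q [-0.75  0.39  1.07  2.18 -1.21  0.74  0.23] err mm 0.0 deg 0.0
[0.62, -0.01, 0.022] 0 rows 2 q [-0.77  0.47  1.02  2.09 -1.24  0.74  0.14] err mm 0.0 deg 0.0
total 26
E
[0.5, -0.06, 0.4] -0.7 rows 7 q [-0.65 -0.45  0.41  1.9   0.4   1.2  -1.92] err mm 0.0 deg 0.0
[0.4, 0.25, 0.4] -0.5 rows 8 q [-0.8  -0.32 -0.09  1.84  0.37  1.29 -2.36] err mm 0.0 deg 0.0
[0.62, 0.25, 0.45] -0.5 rows 6 q [-0.69  0.08  0.12  1.39  0.26  1.24 -2.03] err mm 0.0 deg 0.0
[0.68, -0.05, 0.45] -0.5 rows 7 q [-0.37  0.03  0.41  1.44 -0.05  1.16 -1.39] err mm 0.0 deg 0.0
[0.55, -0.065, 0.2] 0 rows 7 q [-0.35 -0.13  0.6   2.07 -0.39  0.84 -0.46] err mm 0.0 deg 0.0
[0.575, -0.046, 0.022] 0 rows 5 q [-0.31  0.24  0.58  2.18 -0.98  0.59  0.1 ] err mm 0.0 deg 0.0
[0.62, -0.01, 0.022] 0 rows 2 q [-0.37  0.32  0.55  2.09 -0.99  0.57 -0.  ] err mm 0.0 deg 0.0
total 42
```

Call:
move_arm --deltas '[-0.08,-0.02,-0.02,0.05,-0.04,-0.08,-0.03,-0.04,0.11,-0.1,-0.08,-0.03,-0.04,0.17,-0.17,-0.08,-0.03,-0.04,0.23,-0.24,-0.08,-0.03,-0.04,0.29,-0.32,-0.08,-0.03,-0.04,0.35,-0.4,-0.08,-0.03,-0.04,0.4,-0.45,-0.08,-0.03,-0.04,0.42,-0.45]'

```text
clock: 28.15
eef_pos: [0.5034, -0.0609, 0.4212]
ee_rot: [0.965, -0.031, 0.256, 0.037]
contact_force: [-0.0, 0.1, -0.5]
gripper_width: 0.0399
grasp_force: 0.0
```

Call:
move_arm --deltas '[-0.08,-0.017,0.05,0,0.02,-0.08,-0.034,0.1,0,0.03,-0.08,-0.05,0.15,0,0.05,-0.08,-0.067,0.2,0,0.06,-0.08,-0.084,0.25,0,0.08,-0.08,-0.1,0.3,0,0.1,-0.08,-0.117,0.35,0,0.12,-0.08,-0.133,0.41,0,0.13]'

```text
clock: 28.95
eef_pos: [0.4021, 0.2463, 0.4161]
ee_rot: [0.964, 0.069, 0.256, 0.011]
contact_force: [1.2, 1.1, 0.5]
gripper_width: 0.0402
grasp_force: 0.0
```

Call:
move_arm --deltas '[-0.08,0.05,0,0.01,0,-0.08,0.1,0,0.02,0,-0.08,0.15,0,0.03,0,-0.08,0.2,0,0.04,0,-0.08,0.25,0,0.06,0,-0.08,0.29,0,0.06,0]'

```text
clock: 29.55
eef_pos: [0.6225, 0.2451, 0.4622]
ee_rot: [0.964, 0.068, 0.257, 0.011]
contact_force: [-0.2, -0.1, -0.2]
gripper_width: 0.04
grasp_force: 0.0
```

```bash
python3 st.py
```

```text
29.55 [0.6225 0.2451 0.4622] q [-0.586  0.045  0.003  1.401  0.278  1.255 -2.039] F [-0.2 -0.1 -0.2] 
toolx az 0.159 tilt deg 29.76 z [ 0.496  0.014 -0.868] y [ 0.126 -0.99   0.056] w 0.04
lean az 0.028 in tool yaw frame [29.5 -3.9] tcp az 0.375
```

Call:
move_arm --deltas '[-0.08,0.012,-0.06,0,0,-0.08,0.024,-0.12,0,0,-0.08,0.036,-0.18,0,0,-0.08,0.048,-0.24,0,0,-0.08,0.06,-0.3,0,0,-0.08,0.07,-0.36,0,0,-0.08,0.077,-0.393,0,0]'

```text
clock: 30.25
eef_pos: [0.6778, -0.0545, 0.4608]
ee_rot: [0.964, 0.067, 0.256, 0.012]
contact_force: [0.0, 0.6, 0.1]
gripper_width: 0.0402
grasp_force: 0.0
```

Call:
move_arm --deltas '[-0.08,-0.05,0,-0.03,0.04,-0.08,-0.1,-0.01,-0.06,0.1,-0.08,-0.15,-0.02,-0.09,0.16,-0.08,-0.17,-0.02,-0.15,0.22,-0.08,-0.175,-0.02,-0.21,0.28,-0.08,-0.175,-0.02,-0.27,0.325,-0.08,-0.175,-0.02,-0.33,0.325,-0.08,-0.175,-0.02,-0.36,0.325]'

```text
clock: 31.05
eef_pos: [0.5447, -0.0644, 0.1867]
ee_rot: [0.916, 0.31, 0.248, -0.054]
contact_force: [0.5, 0.5, -0.4]
gripper_width: 0.0399
grasp_force: 0.0
```

```bash
python3 st.py
```

```text
31.05 [ 0.5447 -0.0644  0.1867] q [-0.325 -0.085  0.571  2.088 -0.442  0.802 -0.408] F [ 0.5  0.5 -0.4] 
toolx az 0.668 tilt deg 29.44 z [ 0.421  0.253 -0.871] y [ 0.594 -0.802  0.054] w 0.0399
lean az 0.541 in tool yaw frame [29.2 -3.7] tcp az -0.118
```

Call:
move_arm --deltas '[-0.08,0.003,-0.004,-0.06,0.02,-0.08,0.003,-0.004,-0.12,0.02,-0.08,0.01,0.002,-0.18,0.02,-0.08,0.03,0.018,-0.21,0.02,-0.08,0.045,0.03,-0.219,0.02,-0.08,0.05,0.034,-0.219,0.02]'

```text
clock: 31.65
eef_pos: [0.584, -0.0378, 0.0248]
ee_rot: [0.911, 0.325, 0.248, -0.058]
contact_force: [-0.6, 0.3, -0.3]
gripper_width: 0.0403
grasp_force: 0.0
```

```bash
python3 look.py 8
```

```text
31.65 [ 0.584  -0.0378  0.0248] q [-0.299  0.305  0.543  2.142 -1.037  0.595  0.154] F [-0.6  0.3 -0.3] 
toolx az 0.702 tilt deg 29.52 z [ 0.414  0.267 -0.87 ] y [ 0.621 -0.782  0.056] w 0.0403
lean az 0.573 in tool yaw frame [29.3 -3.8] tcp az -0.065
case jig xy mm [ -56.1 -105.6] rel 0.009 [ 85.2 109.7] 139 tcp jig [ -55.8 -170.3]
```

The arm is in position: fingers square to the broad side and the case undisturbed. Pushing +y with a slight bias towards the short fence.

Call:
move_arm --deltas '[-0.08,0.0105,0.0083,0,0,-0.08,0.02,0.0155,0,0,-0.08,0.03,0.0225,0,0,-0.08,0.0395,0.0295,0,0,-0.08,0.049,0.0365,0,0,-0.08,0.059,0.0425,0,0,-0.08,0.069,0.0475,0,0,-0.08,0.079,0.051,0,0]'

```text
clock: 32.6
eef_pos: [0.6433, 0.0006, 0.026]
ee_rot: [0.911, 0.325, 0.249, -0.058]
contact_force: [-5.9, 0.9, 2.6]
gripper_width: 0.0399
grasp_force: 2.8
```

```bash
python3 look.py 9
```

```text
32.6 [6.433e-01 6.000e-04 2.600e-02] q [-0.358  0.396  0.521  2.021 -1.039  0.591  0.043] F [-5.9  0.9  2.6] 
toolx az 0.702 tilt deg 29.62 z [ 0.415  0.268 -0.869] y [ 0.621 -0.782  0.056] w 0.0399
lean az 0.572 in tool yaw frame [29.4 -3.8] tcp az 0.001
case jig xy mm [-51.9 -50.7] rel 0.006 [ 87.2 110.5] 310 tcp jig [-49.1 -99.9]
```

View pics/b9.png

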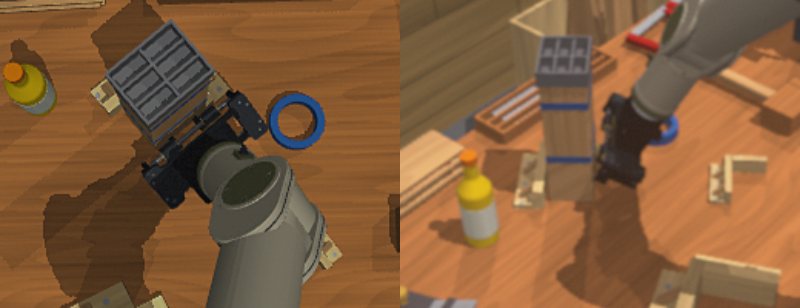

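Call:
move_arm --deltas '[-0.08,0.005,0.0037,0,0,-0.08,0.0095,0.0073,0,0,-0.08,0.013,0.01,0,0,-0.08,0.013,0.01,0,0]'

```text
clock: 33.15
eef_pos: [0.6527, 0.0067, 0.0261]
ee_rot: [0.911, 0.324, 0.249, -0.058]
contact_force: [-5.4, -2.7, 2.7]
gripper_width: 0.0404
grasp_force: 3.3
```

```bash
python3 look.py 10
```

```text
33.15 [0.6527 0.0067 0.0261] q [-0.368  0.411  0.519  2.001 -1.037  0.589  0.022] F [-5.4 -2.7  2.7] 
toolx az 0.701 tilt deg 29.6 z [ 0.416  0.266 -0.869] y [ 0.619 -0.783  0.057] w 0.0404
lean az 0.57 in tool yaw frame [29.3 -3.9] tcp az 0.01
case jig xy mm [-52. -40.] rel 0.007 [ 87.2 110.2] 293 tcp jig [-48.2 -88.8]
```

Call:
move_arm --deltas '[-0.08,0.0015,0.0012,0,0,-0.08,0.003,0.0024,0,0,-0.08,0.003,0.0024,0,0]'

```text
clock: 33.6
eef_pos: [0.6532, 0.007, 0.0257]
ee_rot: [0.911, 0.324, 0.248, -0.058]
contact_force: [-20.0, -8.8, 13.6]
gripper_width: 0.0399
grasp_force: 10.7
```

```bash
python3 look.py 11
```

```text
33.6 [0.6532 0.007  0.0257] q [-0.37   0.414  0.521  1.998 -1.035  0.591  0.018] F [-20.   -8.8  13.6] 
toolx az 0.699 tilt deg 29.5 z [ 0.414  0.266 -0.87 ] y [ 0.619 -0.784  0.055] w 0.0399
lean az 0.571 in tool yaw frame [29.3 -3.8] tcp az 0.011
case jig xy mm [-52.  -40.1] rel 0.007 [ 86.8 110. ] 343 tcp jig [-48.  -88.2]
```

Call:
move_arm --deltas '[-0.08,-0.01,-0.008,0,0,-0.08,-0.03,-0.024,0,0,-0.08,-0.06,-0.047,0.01,0,-0.08,-0.08,-0.063,0.05,0,-0.08,-0.09,-0.07,0.11,0,-0.08,-0.09,-0.07,0.17,0,-0.08,-0.09,-0.07,0.23,0,-0.08,-0.09,-0.07,0.29,0]'

```text
clock: 34.55
eef_pos: [0.5878, -0.0437, 0.2466]
ee_rot: [0.911, 0.324, 0.25, -0.057]
contact_force: [1.1, 1.8, -0.1]
gripper_width: 0.0397
grasp_force: 0.0
```

Call:
move_arm --deltas '[-0.08,-0.02,-0.05,0.06,0,-0.08,-0.04,-0.1,0.12,0,-0.08,-0.05,-0.15,0.18,0,-0.08,-0.06,-0.2,0.22,0,-0.08,-0.06,-0.25,0.22,0,-0.08,-0.06,-0.3,0.22,0,-0.08,-0.06,-0.3,0.22,0,-0.08,-0.06,-0.3,0.22,0]'

```text
clock: 35.35
eef_pos: [0.543, -0.2696, 0.4083]
ee_rot: [0.911, 0.323, 0.248, -0.057]
contact_force: [-0.4, 0.7, -0.8]
gripper_width: 0.04
grasp_force: 0.0
```

```bash
python3 look.py 12; python3 - <<'E'
from h import *
im,d=grab_frame("top");P=cloud(d,"top");s=silhouettes("case","top")
print(fit_jig([P])[:2])
for th in("glue_bottle","tape_roll"):
    r=silhouettes(th,"top")[0]; print(th,np.median(P[r["pixels"]&(d>0)],0).round(3))
cv2.imwrite("pics/fin.png",cv2.resize(im[120:240,200:420],(770,420),interpolation=cv2.INTER_CUBIC))
E
```

```text
35.35 [ 0.543  -0.2696  0.4083] q [-0.269  0.126  1.041  1.489 -0.611  1.47  -0.101] F [-0.4  0.7 -0.8] 
toolx az 0.699 tilt deg 29.54 z [ 0.416  0.265 -0.87 ] y [ 0.618 -0.784  0.057] w 0.04
lean az 0.567 in tool yaw frame [29.3 -3.9] tcp az -0.461
case jig xy mm [-51.9 -40. ] rel 0.007 [ 87.  110.4] 349 tcp jig [ 100.6 -346.1]
(array([ 0.75163867,  0.02461169, -0.90110548]), np.float64(0.0009479563521082897))
glue_bottle [0.699 0.23  0.125]
tape_roll [ 0.655 -0.182  0.023]
```

View pics/fin.png

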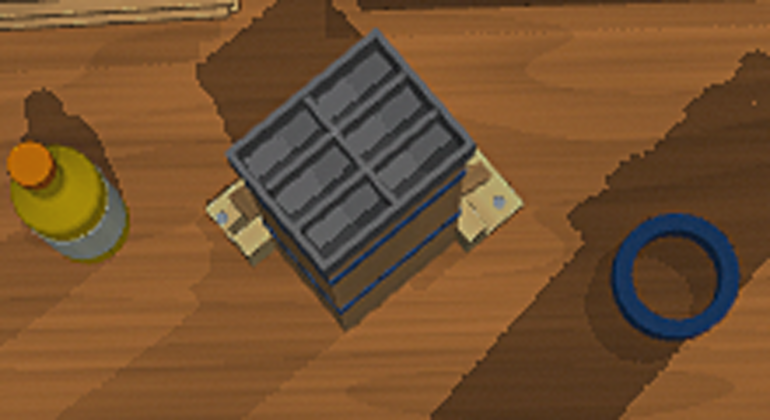

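The picture shows the case seated in the corner, centre at (−51.9, −40.0) mm and 0.007 rad from square by the earlier jig fit. The bottle reads the same as at the start and the tape roll within 3 mm. The arm is clear, so I'm handing in.

```bash
python3 -c "
from cell import arm
print(arm.sign_off())"
```

```text
the job is handed in; nothing more can be done
None
```

The case now stands upright in the corner of the middle-sized jig, centred within about 1 mm of home and 0.007 rad from square by the top camera. The arm is clear and the job was handed in at about 36 s, but joint 7 read 2.603 once (limit 2.6), and the tape roll measured about 3 mm from its start, which may be camera noise.

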